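# Close the service toolbox on its snap catch

### The arm

A 6-joint arm with a two-finger parallel gripper is mounted at the origin on the work surface. World frame = base frame: x ahead of the robot, y to its left, z up, the work surface at z = 0. Lengths are in m, angles in rad, forces in N, time in s.
With the tool pointing down it reaches from about 0.35 to 0.975 m from the base axis. Payload 4.9 kg.
Tool frame: the origin (TCP) lies at the very end of the fingers, on their centre line; the grasp point (between the pads) lies 19 mm behind it; z points along the fingers, y is the line along which they close (so a half turn about z gives the same grasp; the last joint's range is limited). The gripper opens to 85 mm and grips with 20 to 120 N. Pads are 22 mm wide; open, the fingers measure 114 mm over their backs; the gripper's body (76 mm by 85 mm) begins 54 mm behind the grasp point. The pads swing forward as they close: fully open they stand 13 mm farther back than shut.
Start: joints at [-1.423, 0.053, 1.613, -0, 1.476, -0.119], TCP at [0.165, -0.603, 0.2] pointing down, gripper open.
Joint ranges: [-3.01, 3.01], [-1.01, 2.22], [0.06, 2.58], [-1.02, 4.17], [0.09, 2.62], [-3.14, 3.14]. Speed limits (rad/s): [2.57, 2.57, 3.14, 3.14, 3.14, 3.14].

### API

Orientations are given as a unit quaternion [w, x, y, z].
In Python, from plant import manip gives the robot as it stands.
- The arm moves only by the tool play_rows, never from a script. Its argument "series" is a list that holds one entry, the list of rows, each a list of 7 numbers: the shift along the world's x, y, z in m, then the turn, a rotation vector about the world's x, y, z in degrees, then the opening, from 0 (shut) to 1 (fully open). In form: [[[dx, dy, dz, rx, ry, rz, grip], ...]]. A call has 1 to 10 rows; each row shifts and turns the commanded pose from where the row before left it; what a row does not reach is not made up. A row lasts 1/10 s, in which the tool goes at most 50 mm and 8.59 degrees, less where a joint would pass 70% of its speed; a pose out of reach is approached as far as the arm can. A call with a gripper value outside its range is refused whole. The fingers move at their own pace and stop on an object; the grip force is fixed at half the most. Time passes only in rows, so rows that do not move let the fingers close. It gives the time, the measured TCP pose, the force, the opening and the grip force at its end, in the units of the state.
- manip.state(): the state, without advancing time (a new reading comes with each control period).
- manip.grab_frame(name): name is "side" or "top" or "wrist"; returns a dict with "frame" (480x640x3 uint8, blue, green, red), "mtx" (3x3 intrinsics, pixels), "R" (3x3) and "t" (3): a world point X has camera coordinates R X + t. Camera axes: x right, y down, z forward; pixel columns grow to the right and rows downward; lengths in m; the calibration is good to about 2 mm. The wrist camera is an equidistant fisheye: a pixel r from the principal point sees the ray r / f radians off the axis. A picture is of the moment at which its call begins. There is no depth.
- manip.job_done(): hands the job in; it is judged then, once.
The state is a dict: "time": time; "joint_pos": joint angles; "joint_vel": joint speeds; "joint_efforts": joint torques, N m; "tool_pos": TCP position; "tool_rot": TCP orientation; "contact_force": force on the tool from outside, world axes, zero at the start; "ft_torque": the same for the moment, N m; "gripper_width": opening from 0.0 (shut) to 1.0 (fully open); "grasp_force": force on a finger pad.
Only numpy, scipy, OpenCV 4.12 (cv2) and the standard library are available. Lean on these libraries where they do the work, as an engineer would, in place of code of your own. Each camera call takes 0.05 s, during which the arm holds its last target. There are 200 camera calls.

### The job

The job is finished: close the red toolbox. Push its open lid over from behind, past upright, until its own weight carries it, take the hand away and let it come down by itself onto its catch; then press the front edge of the lid down, firmly but without denting the thin sheet, until the catch snaps and the lid is fully home. Do not shove the box along the bench, leave the things standing around it alone, and finish clear of the box.

Things in the scene. Friction and masses are not known exactly. Their poses are not given: they have to be found in the camera images.
- toolbox: Red sheet-steel toolbox, loose on the bench on rubber feet, 2.4 kg without its lid; 180 mm deep (its x), 300 mm wide (its y), rim 105 mm up. Origin: centre of its underside. Its -x side is the front, with the catch in the middle; the lid's hinge runs along y at its back (+x), 94 mm behind the centre, 105 mm up.
- lid (a joint): Toolbox lid, rad: 0 fully home (also its stop), 1.57 upright, more leans back, open stop 1.95. Thin sheet, about 0.5 kg (varies), 190 mm from hinge line to front edge, 308 mm wide; outer face 8 mm outside the hinge plane (closed: 113 mm above the bench); a 24 mm skirt is folded in round front and ends. Its skin dents above 25 N.
- hinge_mid (a point): Middle of the hinge line, axes as the box. The hinges are damped friction hinges (0.18 N m friction, 0.2 N m per rad/s): near upright the lid stays where it is left; only 15 to 30 degrees past upright towards the front, depending on its weight, does it go on by itself, slowly at first, taking 1 to 4 s to come down.
- lid_edge (a point): Middle of the lid's front edge on its outer face, 190 mm from the hinge line; moves with the lid. The place to push it over from behind is 20 to 50 mm in from here, and the place to press it home 10 to 20 mm in from here, right above the catch.
- lid_handle (a point): Middle of the folded carrying handle on the lid's outer face: black, 110 mm long parallel to the hinge, standing 13 mm off the face, 60 to 98 mm from the hinge line. Moves with the lid. Not needed for the job.
- striker (a point): Steel striker under the lid, 162 mm from the hinge line, that snaps past a sprung nose inside the box front. By its weight alone the lid stops on it at 0.05 to 0.075 rad, front edge 9 to 14 mm proud. Pressed at the front edge the force climbs to some 11 to 20 N until 3 to 4 mm before home, then drops as the catch gives; pressed on, the lid comes home against its stop and the force climbs again.
- spray: Bystander: blue spray can with a pale top, 52 mm across, 170 mm tall, loose, standing. Origin: centre of its underside.
- wrench: Bystander: steel wrench, 170 mm long, lying loose on the bench. Origin: middle of its underside.
- socket: Bystander: deep steel socket, 26 mm across, 55 mm tall, loose, standing. Origin: centre of its underside.
- flywheel: Bystander: aluminium flywheel hub, 90 mm across, 24 mm tall, lying loose. Origin: centre of its underside.

How it is judged:
On the way, in this order (a step that is already met when the one before it is completed fails the run):
1. the lid, pushed past upright, swings down by its own weight with nothing touching it (value of joint lid between 0.15 and 1.4 rad and velocity of joint lid below -0.08 rad/s and contact force between each of the arm, the fingers and lid below 0.05 N), for 0.25 s.
2. the lid has come down by itself and rests on its catch (value of joint lid below 0.09 rad and velocity of joint lid above -0.05 rad/s and contact force between each of the arm, the fingers and lid below 0.05 N), for 0.2 s.
At the end, for the whole second after the job is handed in: The lid is fully home, snapped on its catch (within 0.014 rad, 2.7 mm at the front edge, of its stop), and the toolbox stands at rest within 20 mm of where it was (value of joint lid below 0.014 rad and distance of toolbox from where it was at the start of the episode below 0.02 m and linear speed of toolbox below 0.02 m/s); the robot touches nothing.
It fails at once if the lid is pressed with more than 25 N (contact force between any of the fingers, the arm and lid above 25 N).
It fails at once if the lid is touched on its way down, between 0.5 and 0.12 rad, instead of being left to its weight (value of joint lid between 0.12 and 0.5 rad and contact force between any of the fingers, the arm and lid above 0.5 N).
It fails at once if the toolbox is shoved more than 20 mm (distance of toolbox from where it was at the start of the episode above 0.02 m).
It fails at once if a thing standing around is moved more than 20 mm (distance of any of spray, wrench, socket, flywheel from where it was at the start of the episode above 0.02 m).
It also fails if it takes over 67 s, if anything falls off the work surface, if the arm or the gripper's body presses on something with over 40 N, if the wrist force passes 120 N, or if a joint passes its speed limit or range.

## Working session

There is one attempt and no reset: what is moved stays moved. The work goes in short steps, Python scripts to look and compute and a tool call to move; the robot and the scene stay as the last step left them, time stands still between calls to the robot, and variables do not carry over. Pictures are saved under pics/ and viewed, at most 10 in all, crops included, and the job is handed in when it is done.

Besides the shell and the picture viewer there is one more tool, called after "Request:" as a command line: name --argument value ..., lists and objects as JSON in quotes. play_rows: Moves the arm, as the interface text tells. Its arguments: {"type":"object","properties":{"series":{"type":"array"}},"required":["series"]}

```bash
mkdir -p pics; python3 - <<'E'
from plant import manip
import cv2,pickle
d={}
for n in("side","top"):
    f=manip.grab_frame(n);d[n]=f;cv2.imwrite(f"pics/{n}0.png",f["frame"]);print(n,f["mtx"].tolist(),f["R"].round(3).tolist(),f["t"])
pickle.dump(d,open("f0.pkl","wb"));print(manip.state())
E
```

```text
side [[598.7811093087066, 0.0, 327.6368206060484], [0.0, 598.7811093087066, 240.61890221002534], [0.0, 0.0, 1.0]] [[-0.207, -0.978, 0.001], [-0.672, 0.141, -0.727], [0.711, -0.151, -0.687]] [0.15384576 0.42430023 0.83940041]
top [[572.8948449121056, 0.0, 316.72796423175515], [0.0, 572.8948449121056, 243.29952620054038], [0.0, 0.0, 1.0]] [[-0.012, -1.0, -0.016], [-0.982, 0.014, -0.187], [0.187, 0.013, -0.982]] [0.05158172 0.55308848 1.45090101]
{'time': 0.1, 'joint_pos': array([-1.42303178e+00,  5.32990421e-02,  1.61417504e+00, -1.55718187e-05,
        1.47599770e+00, -1.18994621e-01]), 'joint_vel': array([-6.61774762e-04,  1.74961417e-05, -2.57467225e-03, -1.02499515e-03,
        2.50172038e-05, -1.10654966e-03]), 'joint_efforts': array([ 1.62733968e-04, -3.94902098e+01, -3.71363139e+01, -5.46959120e-05,
        3.93737151e-03, -8.18866511e-06]), 'tool_pos': array([ 0.16465985, -0.60226766,  0.19926997]), 'tool_rot': array([-9.39353272e-04,  9.91117586e-01,  1.32985144e-01, -2.12645527e-05]), 'contact_force': array([0.07306512, 0.06893942, 0.15237578]), 'ft_torque': array([0.03412687, 0.04151004, 0.06063284]), 'grasp_force': 0.0, 'gripper_width': 1.0011080766629545}
```

View pics/side0.png

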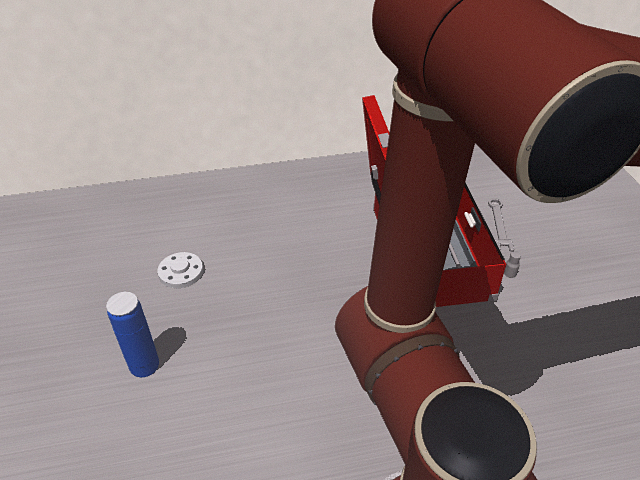

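View pics/top0.png

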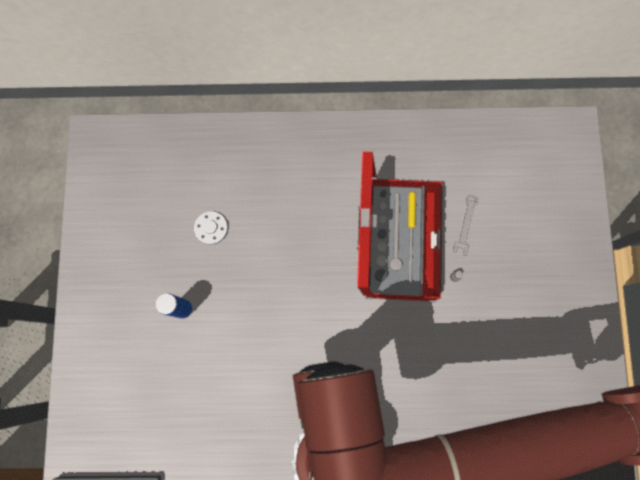

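The top view shows the toolbox with its front (-x side, latch at (433,240)) facing image right (world -y), and the open lid on the left at about col 365. Spray can is at (172,306), hub at (211,227), wrench at (467,225), socket at (457,274). In the side view the arm hides much of the box.

```bash
cat > h.py <<'E'
import numpy as np,cv2
def ray(f,uv):
    K,R,t=f["mtx"],np.array(f["R"]),np.array(f["t"])
    d=R.T@np.linalg.solve(K,[uv[0],uv[1],1.]);return -R.T@t,d
def onplane(f,uv,z,ax=2):
    c,d=ray(f,uv);return c+d*(z-c[ax])/d[ax]
def proj(f,X):
    p=f["mtx"]@(np.array(f["R"])@np.array(X,float)+f["t"]);return p[:2]/p[2]
def two(a,ua,b,ub):
    c1,d1=ray(a,ua);c2,d2=ray(b,ub);d1/=np.linalg.norm(d1);d2/=np.linalg.norm(d2)
    s=np.linalg.lstsq(np.c_[d1,-d2],c2-c1,rcond=None)[0];p,q=c1+s[0]*d1,c2+s[1]*d2
    return (p+q)/2,np.linalg.norm(p-q)
def red(im):
    h=cv2.cvtColor(im,cv2.COLOR_BGR2HSV);return (((h[...,0]<6)|(h[...,0]>174))&(h[...,1]>200)&(h[...,2]>60)).astype(np.uint8)*255
E
python3 - <<'E'
import pickle,cv2,numpy as np
from h import *
d=pickle.load(open("f0.pkl","rb"));T=d["top"]
m=red(T["frame"]);m[330:]=0
n,l,s,c=cv2.connectedComponentsWithStats(m);print(s[s[:,4]>100])
x,y,w,h=340,140,120,170
cv2.imwrite("pics/topcrop.png",cv2.resize(T["frame"][y:y+h,x:x+w],None,fx=4.5,fy=3.5,interpolation=cv2.INTER_CUBIC)[:600])
for uv,z in [((443,182),.105),((440,299),.105),((373,180),.105),((371,299),.105),((362,153),.295),((374,153),.295),((359,290),.295),((467,225),0),((457,274),.055),((172,306),.17),((211,227),.024)]:print(uv,z,onplane(T,uv,z).round(3))
E
```

```text
[[     0      0    640    480 305870]
 [   362    153     12     54    320]
 [   425    190     13     44    238]
 [   359    228     11     60    435]
 [   425    249     12     40    182]]
(443, 182) 0.105 [ 0.7   -0.283  0.105]
(440, 299) 0.105 [ 0.399 -0.26   0.105]
(373, 180) 0.105 [ 0.708 -0.103  0.105]
(371, 299) 0.105 [ 0.401 -0.089  0.105]
(362, 153) 0.295 [ 0.714 -0.063  0.295]
(374, 153) 0.295 [ 0.713 -0.091  0.295]
(359, 290) 0.295 [ 0.404 -0.049  0.295]
(467, 225) 0 [ 0.608 -0.365  0.   ]
(457, 274) 0.055 [ 0.467 -0.317  0.055]
(172, 306) 0.17 [0.385 0.388 0.17 ]
(211, 227) 0.024 [0.608 0.329 0.024]
```

View pics/topcrop.png

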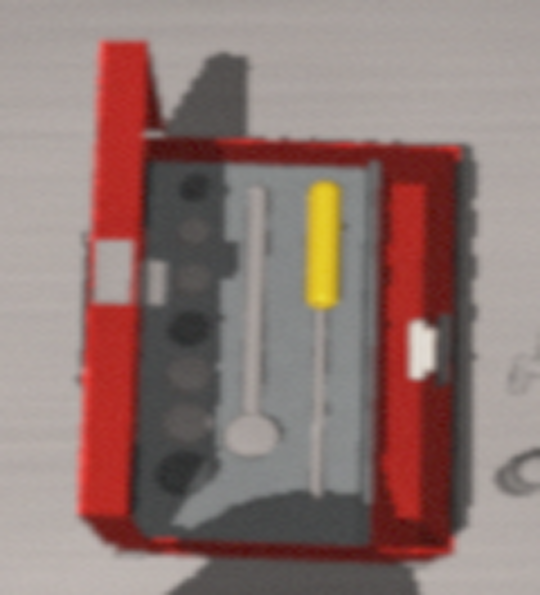

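Request:
play_rows --series '[[[0.02,0.03,0.035,0,0,0,0],[0.02,0.03,0.035,0,0,0,0],[0.02,0.03,0.035,0,0,0,0],[0.02,0.03,0.035,0,0,0,0],[0.02,0.03,0.035,0,0,0,0],[0.02,0.03,0.035,0,0,0,0],[0.02,0.03,0.02,0,0,0,0],[0.02,0.03,0,0,0,0,0],[0.02,0.03,0,0,0,0,0],[0.02,0.03,0,0,0,0,0]]]'

```text
time: 1.1
tool_pos: [0.3647, -0.3024, 0.4292]
tool_rot: [-0.0, 0.991, 0.133, -0.0]
contact_force: [0.4, -0.1, -0.9]
gripper_width: -0.002
grasp_force: 0.0
```

Request:
play_rows --series '[[[0.025,0.044,0,0,0,-2.3,0],[0.025,0.044,0,0,0,-2.3,0],[0.025,0.044,0,0,0,-2.3,0],[0.025,0.044,0,0,0,-2.3,0],[0.025,0.044,0,0,0,-2.3,0],[0.025,0.044,0,0,0,-2.3,0],[0.025,0.044,0,0,0,-2.3,0],[0.025,0.044,0,0,0,-2.3,0],[0,0,0,0,0,0,0],[0,0,0,0,0,0,0]]]'

```text
time: 2.1
tool_pos: [0.5618, 0.045, 0.4282]
tool_rot: [0.0, 1.0, -0.026, -0.001]
contact_force: [0.2, -0.6, 0.4]
gripper_width: -0.0
grasp_force: 0.0
```

```bash
python3 - <<'E'
from plant import manip
import cv2,pickle
import numpy as np
d={}
for n in("side","wrist","top"):
    f=manip.grab_frame(n);d[n]=f
pickle.dump(d,open("f1.pkl","wb"));print(d["wrist"]["mtx"].tolist(),d["wrist"]["R"],d["wrist"]["t"])
cv2.imwrite("pics/s1.png",d["side"]["frame"])
cv2.imwrite("pics/w1.png",d["wrist"]["frame"])
E
```

```text
[[371.64829954431775, 0.0, 322.994433052082], [0.0, 371.64829954431775, 235.97260953955671], [0.0, 0.0, 1.0]] [[-5.27666864e-02 -9.98606781e-01  4.17988633e-04]
 [-9.58176832e-01  5.07482427e-02  2.81641217e-01]
 [-2.81270041e-01  1.44607668e-02 -9.59519698e-01]] [0.07374099 0.435193   0.7557338 ]
```

View pics/s1.png

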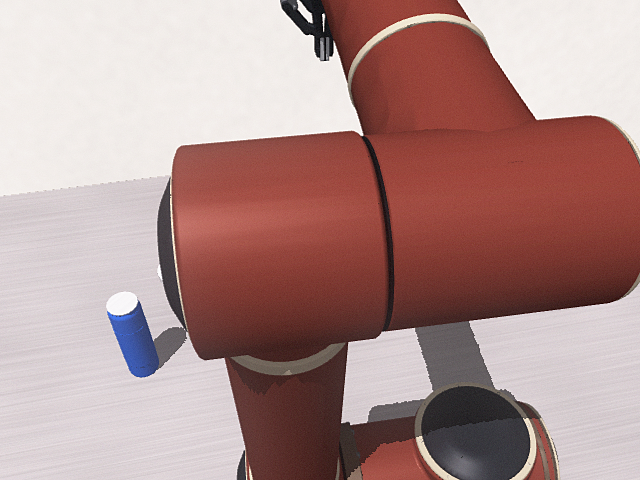

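View pics/w1.png

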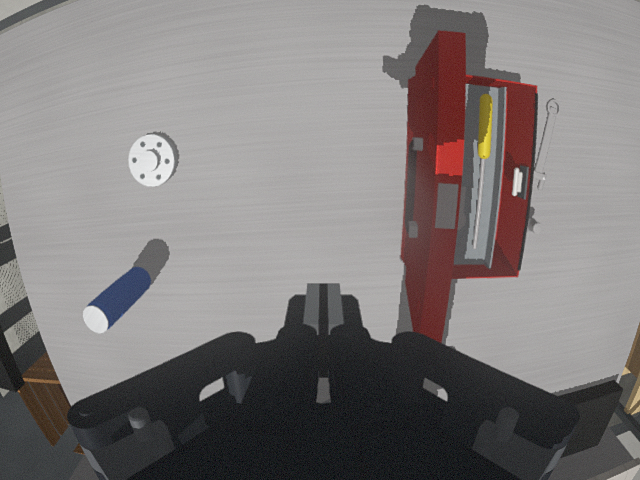

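The side view is blocked by the arm. The wrist view shows the lid leaning back: its far outer corner is at (439,31), far inner corner (466,33), and the rim front corners (537,86) and (519,277).

```bash
cat >> h.py <<'E'
def fray(f,uv):
    K,R,t=f["mtx"],np.array(f["R"]),np.array(f["t"])
    v=np.array([(uv[0]-K[0,2])/K[0,0],(uv[1]-K[1,2])/K[1,1]]);r=np.linalg.norm(v)
    return -R.T@t,R.T@np.r_[v/r*np.sin(r),np.cos(r)]
def meet(a,b):
    (c1,d1),(c2,d2)=a,b;d1=d1/np.linalg.norm(d1)
    s=np.linalg.lstsq(np.c_[d1,-d2],c2-c1,rcond=None)[0];p,q=c1+s[0]*d1,c2+s[1]*d2
    return ((p+q)/2).round(4),round(np.linalg.norm(p-q),4)
E
python3 - <<'E'
import pickle
from h import *
T=pickle.load(open("f0.pkl","rb"))["top"];W=pickle.load(open("f1.pkl","rb"))["wrist"]
for n,a,b in[("lid outer far",(362,152.5),(439,31)),("lid inner far",(374,152.5),(466,33)),("rim far",(443,182),(537,86)),("rim near",(440,299),(519,277))]:
    print(n,*meet(ray(T,a),fray(W,b)))
def fp(z,uv):
    c,d=fray(W,uv);return (c+d*(z-c[2])/d[2]).round(4)
print(fp(.105,(537,86)),fp(.105,(519,277)),fp(.295,(439,31)),fp(.295,(466,33)))
print("lid bottom outer far/near",fp(.113,(409,78)),fp(.113,(402,262)))
print("top near-camera outer edge pts",fp(.293,(415,290)),fp(.293,(413,330)))
E
```

```text
lid outer far [ 0.7193 -0.0645  0.2854] 0.0021
lid inner far [ 0.7207 -0.0922  0.2805] 0.0022
rim far [ 0.7023 -0.2853  0.0949] 0.0006
rim near [ 0.4003 -0.2621  0.1027] 0.0041
[ 0.7007 -0.2786  0.105 ] [ 0.4024 -0.2626  0.105 ] [ 0.7178 -0.0618  0.295 ] [ 0.7178 -0.0866  0.295 ]
lid bottom outer far/near [ 0.6999 -0.0762  0.113 ] [ 0.4454 -0.0625  0.113 ]
top near-camera outer edge pts [ 0.4857 -0.0377  0.293 ] [ 0.442  -0.0379  0.293 ]
```

Request:
play_rows --series '[[[0,0,-0.034,0,0,0,0],[0,0,-0.034,0,0,0,0],[0,0,-0.034,0,0,0,0],[0,0,-0.034,0,0,0,0],[0,0,-0.034,0,0,0,0],[0,-0.02,0,0,0,0,0],[0,-0.02,0,0,0,0,0],[0,-0.02,0,0,0,0,0],[0,-0.01,0,0,0,0,0],[0,0,0,0,0,0,0]]]'

```text
time: 3.25
tool_pos: [0.5615, -0.0279, 0.2597]
tool_rot: [0.0, 1.0, -0.029, 0.0]
contact_force: [-0.3, 0.4, -0.3]
gripper_width: 0.0
grasp_force: 0.0
```

Request:
play_rows --series '[[[0,-0.008,0,0,0,0,0],[0,-0.008,0,0,0,0,0],[0,-0.008,0,0,0,0,0],[0,-0.008,0,0,0,0,0],[0,-0.008,0,0,0,0,0],[0,-0.008,0,0,0,0,0],[0,0,0,0,0,0,0]]]'

```text
time: 3.95
tool_pos: [0.5618, -0.0752, 0.2592]
tool_rot: [0.0, 1.0, -0.028, -0.0]
contact_force: [0.4, -0.7, 0.7]
gripper_width: 0.0
grasp_force: 0.0
```

```bash
python3 - <<'E'
from plant import manip
import cv2,pickle
import numpy as np
d={}
for n in("wrist","top"):
    f=manip.grab_frame(n);d[n]=f
pickle.dump(d,open("f2.pkl","wb"))
cv2.imwrite("pics/c2.png",np.hstack([d["wrist"]["frame"][0:380,350:600],d["top"]["frame"][100:480,250:480]]))
E
```

```text
(no output)
```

View pics/c2.png

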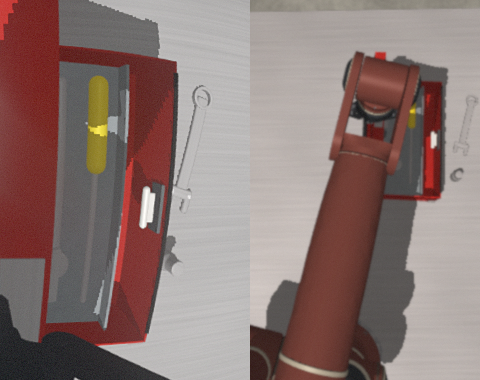

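The lid has come forward: its top is now at about col 380 in the top view, against 368 before, and the box has not moved. I'll keep pushing along the arc, then withdraw.

Request:
play_rows --series '[[[0,-0.008,-0.001,0,0,0,0],[0,-0.008,-0.001,0,0,0,0],[0,-0.008,-0.001,0,0,0,0],[0,-0.008,-0.001,0,0,0,0],[0,-0.008,-0.002,0,0,0,0],[0,-0.008,-0.002,0,0,0,0],[0,-0.008,-0.003,0,0,0,0],[0,-0.008,-0.004,0,0,0,0],[0,-0.008,-0.005,0,0,0,0],[0,-0.004,-0.002,0,0,0,0]]]'

```text
time: 5.05
tool_pos: [0.5619, -0.1538, 0.2405]
tool_rot: [0.003, 1.0, -0.028, 0.001]
contact_force: [-7.3, -4.7, 11.1]
gripper_width: 0.0
grasp_force: 6.3
```

Request:
play_rows --series '[[[0,0.03,0.02,0,0,0,0],[0,0.03,0.03,0,0,0,0],[0,0.03,0.03,0,0,0,0],[0,0.02,0.03,0,0,0,0],[0,0,0,0,0,0,0]]]'

```text
time: 5.55
tool_pos: [0.5639, -0.0388, 0.3528]
tool_rot: [0.001, 1.0, -0.026, 0.005]
contact_force: [0.2, -0.3, 0.5]
gripper_width: -0.005
grasp_force: 0.0
```

```bash
python3 - <<'E'
from plant import manip
import cv2,pickle
import numpy as np
f=manip.grab_frame("wrist");cv2.imwrite("pics/c3.png",f["frame"]);pickle.dump(f,open("f3.pkl","wb"))
print(manip.state()["time"])
E
```

```text
5.6
```

View pics/c3.png

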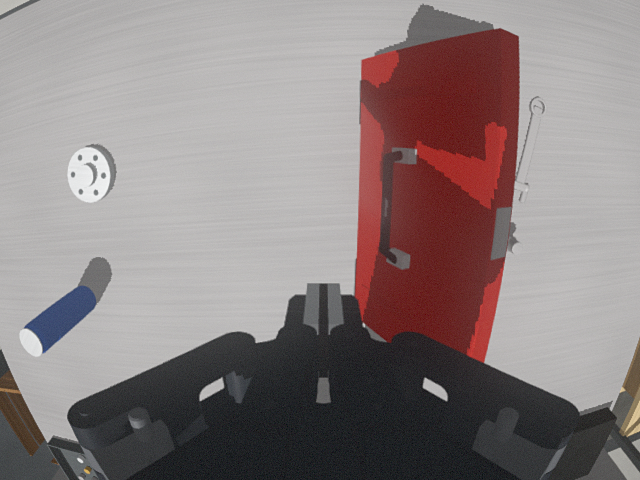

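The wrist view shows the lid's outer face forward of upright with the hand clear, its front edge running from (500,30) to (485,360). Now I wait for it to fall.

Request:
play_rows --series '[[[0,0,0.02,0,0,0,0],[0,0,0.02,0,0,0,0],[0,0,0.02,0,0,0,0],[0,0,0,0,0,0,0],[0,0,0,0,0,0,0],[0,0,0,0,0,0,0],[0,0,0,0,0,0,0],[0,0,0,0,0,0,0],[0,0,0,0,0,0,0],[0,0,0,0,0,0,0]]]'

```text
time: 6.6
tool_pos: [0.5618, -0.0399, 0.4072]
tool_rot: [-0.0, 1.0, -0.027, -0.0]
contact_force: [-0.6, 0.0, 0.8]
gripper_width: -0.001
grasp_force: 0.0
```

Request:
play_rows --series '[[[0,0,0,0,0,0,0],[0,0,0,0,0,0,0],[0,0,0,0,0,0,0],[0,0,0,0,0,0,0],[0,0,0,0,0,0,0],[0,0,0,0,0,0,0],[0,0,0,0,0,0,0],[0,0,0,0,0,0,0],[0,0,0,0,0,0,0],[0,0,0,0,0,0,0]]]'

```text
time: 7.6
tool_pos: [0.5618, -0.04, 0.4074]
tool_rot: [0.0, 1.0, -0.027, 0.0]
contact_force: [0.5, -0.6, 0.2]
gripper_width: 0.003
grasp_force: 0.0
```

Request:
play_rows --series '[[[0,0,0,0,0,0,0],[0,0,0,0,0,0,0],[0,0,0,0,0,0,0],[0,0,0,0,0,0,0],[0,0,0,0,0,0,0],[0,0,0,0,0,0,0],[0,0,0,0,0,0,0],[0,0,0,0,0,0,0],[0,0,0,0,0,0,0],[0,0,0,0,0,0,0]]]'

```text
time: 8.6
tool_pos: [0.5618, -0.04, 0.4074]
tool_rot: [0.0, 1.0, -0.027, 0.0]
contact_force: [-0.1, -0.3, 0.7]
gripper_width: -0.001
grasp_force: 0.0
```

```bash
python3 - <<'E'
from plant import manip
import cv2,pickle
import numpy as np
d={n:manip.grab_frame(n) for n in("wrist","top")};pickle.dump(d,open("f4.pkl","wb"))
cv2.imwrite("pics/c4.png",np.hstack([d["wrist"]["frame"][:,250:600],d["top"]["frame"][:,250:600]]))
print(manip.state()["time"])
E
```

```text
8.7
```

View pics/c4.png

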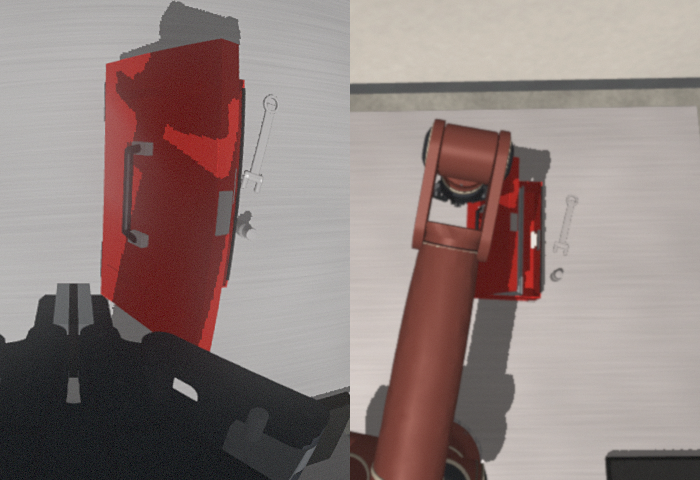

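The lid is stopped partway: its far front corner is at wrist (472,40), and it has not run on. I'll compute its angle in both frames.

```bash
python3 - <<'E'
import pickle
from h import *
A=pickle.load(open("f3.pkl","rb"));B=pickle.load(open("f4.pkl","rb"))["wrist"]
for f,uv in((A,(500,29)),(B,(472,40))):
    c,d=fray(f,uv)
    for x in(.712,.718):
        p=c+d*(x-c[0])/d[0];dy=-(p[1]+.097);dz=p[2]-.105
        print(p.round(3),np.hypot(dy,dz),np.degrees(np.arctan2(dy,dz))+2.4)
E
```

```text
[ 0.712 -0.174  0.276] 0.18797162927073377 26.596777856093045
[ 0.718 -0.184  0.257] 0.17540506109422088 32.20941056239473
[ 0.712 -0.176  0.274] 0.18623423778669101 27.445862925737725
[ 0.718 -0.186  0.25 ] 0.17032051729190023 33.88203403835282
```

The lid sticks at about 27° past upright, so it needs a bit more. I'll go back, push to about 42°, and withdraw.

Request:
play_rows --series '[[[0,-0.012,-0.03,0,0,0,0],[0,-0.012,-0.03,0,0,0,0],[0,-0.012,-0.03,0,0,0,0],[0,-0.012,-0.03,0,0,0,0],[0,-0.012,-0.03,0,0,0,0],[0,-0.01,-0.008,0,0,0,0],[0,-0.01,0,0,0,0,0],[0,-0.005,0,0,0,0,0],[0,-0.005,-0.002,0,0,0,0],[0,0,0,0,0,0,0]]]'

```text
time: 9.7
tool_pos: [0.5625, -0.1306, 0.2489]
tool_rot: [0.0, 1.0, -0.027, 0.001]
contact_force: [0.2, 0.1, -0.5]
gripper_width: 0.001
grasp_force: 0.0
```

Request:
play_rows --series '[[[0,-0.004,-0.002,0,0,0,0],[0,-0.004,-0.002,0,0,0,0],[0,-0.004,-0.003,0,0,0,0],[0,-0.004,-0.003,0,0,0,0],[0,0,0,0,0,0,0]]]'

```text
time: 10.2
tool_pos: [0.5614, -0.1463, 0.2364]
tool_rot: [-0.0, 1.0, -0.027, -0.001]
contact_force: [-0.3, -0.3, -0.8]
gripper_width: -0.0
grasp_force: 0.0
```

Request:
play_rows --series '[[[0,-0.005,-0.003,0,0,0,0],[0,-0.005,-0.003,0,0,0,0],[0,-0.005,-0.003,0,0,0,0],[0,-0.005,-0.003,0,0,0,0],[0,-0.004,-0.003,0,0,0,0],[0,0.02,0.02,0,0,0,0],[0,0.03,0.03,0,0,0,0],[0,0.03,0.03,0,0,0,0],[0,0.03,0.03,0,0,0,0],[0,0,0,0,0,0,0]]]'

```text
time: 11.2
tool_pos: [0.5637, -0.0578, 0.3386]
tool_rot: [0.001, 1.0, -0.025, 0.005]
contact_force: [0.9, -0.8, -0.4]
gripper_width: -0.002
grasp_force: 0.0
```

```bash
python3 - <<'E'
from plant import manip
import cv2,pickle
import numpy as np
d={n:manip.grab_frame(n) for n in("wrist",)};pickle.dump(d,open("f5.pkl","wb"))
f=d["wrist"];m=red(f["frame"]) if 0 else None
cv2.imwrite("pics/c5.png",f["frame"][:400,300:600]);print(manip.state()["time"],f["t"])
E
```

```text
11.25 [-0.0297207   0.47298249  0.66627829]
```

Request:
play_rows --series '[[[0,0,0.02,0,0,0,0],[0,0,0.02,0,0,0,0],[0,0,0.02,0,0,0,0],[0,0,0,0,0,0,0],[0,0,0,0,0,0,0],[0,0,0,0,0,0,0],[0,0,0,0,0,0,0],[0,0,0,0,0,0,0],[0,0,0,0,0,0,0],[0,0,0,0,0,0,0]]]'

```text
time: 12.25
tool_pos: [0.5617, -0.0599, 0.3921]
tool_rot: [-0.0, 1.0, -0.027, -0.0]
contact_force: [-0.5, 0.2, -0.9]
gripper_width: 0.002
grasp_force: 0.0
```

Request:
play_rows --series '[[[0,0,0,0,0,0,0],[0,0,0,0,0,0,0],[0,0,0,0,0,0,0],[0,0,0,0,0,0,0],[0,0,0,0,0,0,0],[0,0,0,0,0,0,0],[0,0,0,0,0,0,0],[0,0,0,0,0,0,0],[0,0,0,0,0,0,0],[0,0,0,0,0,0,0]]]'

```text
time: 13.25
tool_pos: [0.5618, -0.06, 0.3923]
tool_rot: [0.0, 1.0, -0.027, -0.0]
contact_force: [-0.9, 0.2, -0.6]
gripper_width: 0.001
grasp_force: 0.0
```

Request:
play_rows --series '[[[0,0,0,0,0,0,0],[0,0,0,0,0,0,0],[0,0,0,0,0,0,0],[0,0,0,0,0,0,0],[0,0,0,0,0,0,0],[0,0,0,0,0,0,0],[0,0,0,0,0,0,0],[0,0,0,0,0,0,0],[0,0,0,0,0,0,0],[0,0,0,0,0,0,0]]]'

```text
time: 14.25
tool_pos: [0.5618, -0.06, 0.3923]
tool_rot: [0.0, 1.0, -0.027, -0.0]
contact_force: [-0.6, 0.2, -0.6]
gripper_width: -0.001
grasp_force: 0.0
```

```bash
python3 - <<'E'
from plant import manip
import cv2,pickle
import numpy as np
d={n:manip.grab_frame(n) for n in("wrist","top")};pickle.dump(d,open("f6.pkl","wb"))
a=pickle.load(open("f5.pkl","rb"))["wrist"]["frame"]
cv2.imwrite("pics/c6.png",np.hstack([a[:400,330:580],d["wrist"]["frame"][:400,330:580],d["top"]["frame"][80:480,300:560]]))
E
```

```text
(no output)
```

View pics/c6.png

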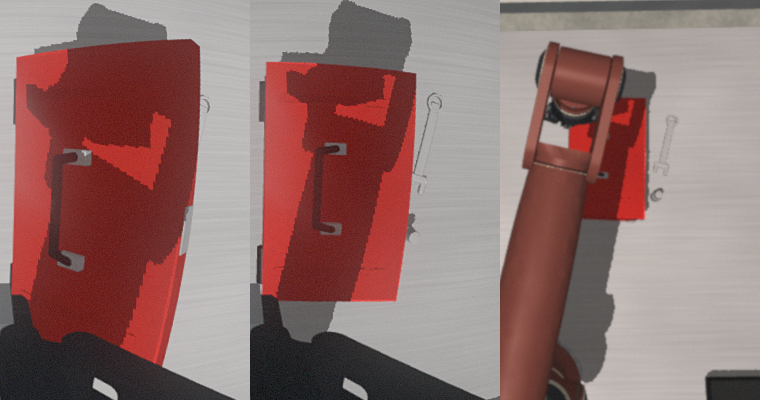

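The lid has dropped by itself and now lies on its catch. In the wrist view its front corners are at (496,73) and (476,300); in the top view they are at (446,178) and (444,299).

```bash
python3 - <<'E'
import pickle
from h import *
d=pickle.load(open("f6.pkl","rb"));T,W=d["top"],d["wrist"]
def quad(im,roi):
    x,y,w,h=roi;m=np.zeros(im.shape[:2],np.uint8);hs=cv2.cvtColor(im,cv2.COLOR_BGR2HSV)
    m[y:y+h,x:x+w]=(((hs[...,0]<6)|(hs[...,0]>174))&(hs[...,1]>190))[y:y+h,x:x+w]*255
    c=max(cv2.findContours(m,cv2.RETR_EXTERNAL,cv2.CHAIN_APPROX_NONE)[0],key=cv2.contourArea)
    p=c[:,0].astype(float);return p[(p[:,0]+0*p[:,1]-p[:,1]).argmax()],p[(p.sum(1)).argmax()]
wf,wn=quad(W["frame"],(340,40,200,262));tf,tn=quad(T["frame"],(400,170,70,140))
print(wf,wn,tf,tn)
print(meet(ray(T,tf),fray(W,wf)),meet(ray(T,tn),fray(W,wn)))
for z in(.115,.125):
    for u in(wf,wn):
        c,e=fray(W,u);print("w",z,(c+e*(z-c[2])/e[2]).round(4))
    for u in(tf,tn):print("t",z,onplane(T,u,z).round(4))
E
```

```text
[462. 106.] [439. 163.] [443. 181.] [442. 297.]
(array([ 0.6752, -0.254 ,  0.1372]), np.float64(0.0535)) (array([ 0.4935, -0.4579, -0.7442]), np.float64(0.0451))
w 0.115 [ 0.6613 -0.2387  0.115 ]
w 0.115 [ 0.5889 -0.2063  0.115 ]
t 0.115 [ 0.6993 -0.2812  0.115 ]
t 0.115 [ 0.4029 -0.2632  0.115 ]
w 0.125 [ 0.6607 -0.2348  0.125 ]
w 0.125 [ 0.5899 -0.2032  0.125 ]
t 0.125 [ 0.6962 -0.279   0.125 ]
t 0.125 [ 0.4019 -0.2611  0.125 ]
```

```bash
python3 - <<'E'
import pickle
from h import *
d=pickle.load(open("f6.pkl","rb"));T,W=d["top"],d["wrist"]
for t,w in(((446,178),(496,73)),((444,299),(476,300))):
    print(meet(ray(T,t),fray(W,w)),onplane(T,t,.125).round(4))
    c,e=fray(W,w);print((c+e*(.125-c[2])/e[2]).round(4))
E
```

```text
(array([ 0.7071, -0.2892,  0.115 ]), np.float64(0.0001)) [ 0.704 -0.287  0.125]
[ 0.7054 -0.2842  0.125 ]
(array([ 0.3976, -0.2671,  0.1209]), np.float64(0.0011)) [ 0.397  -0.2657  0.125 ]
[ 0.3999 -0.2657  0.125 ]
```

Request:
play_rows --series '[[[-0.002,-0.04,-0.02,0,0,0,0],[-0.002,-0.04,-0.02,0,0,0,0],[-0.002,-0.04,-0.02,0,0,0,0],[-0.002,-0.04,-0.02,0,0,0,0],[-0.002,-0.04,-0.02,0,0,0,0],[0,0,-0.04,0,0,0,0],[0,0,-0.04,0,0,0,0],[0,0,-0.04,0,0,0,0],[0,0,-0.02,0,0,0,0],[0,0,0,0,0,0,0]]]'

```text
time: 15.35
tool_pos: [0.5492, -0.2585, 0.1474]
tool_rot: [-0.002, 1.0, -0.027, -0.004]
contact_force: [-0.5, -0.4, 0.1]
gripper_width: -0.003
grasp_force: 0.0
```

Request:
play_rows --series '[[[0,0,-0.003,0,0,0,0],[0,0,-0.003,0,0,0,0],[0,0,-0.003,0,0,0,0],[0,0,-0.002,0,0,0,0],[0,0,0,0,0,0,0],[0,0,0,0,0,0,0]]]'

```text
time: 15.95
tool_pos: [0.5519, -0.26, 0.1417]
tool_rot: [0.0, 1.0, -0.027, 0.0]
contact_force: [-0.8, -0.5, 1.0]
gripper_width: 0.001
grasp_force: 0.0
```

Request:
play_rows --series '[[[0,0,-0.003,0,0,0,0],[0,0,-0.003,0,0,0,0],[0,0,-0.002,0,0,0,0],[0,0,-0.002,0,0,0,0],[0,0,-0.002,0,0,0,0],[0,0,0,0,0,0,0],[0,0,0,0,0,0,0]]]'

```text
time: 16.65
tool_pos: [0.5518, -0.26, 0.1293]
tool_rot: [-0.0, 1.0, -0.027, -0.0]
contact_force: [-0.2, -1.0, -0.6]
gripper_width: 0.001
grasp_force: 0.0
```

Request:
play_rows --series '[[[0,0,-0.001,0,0,0,0],[0,0,-0.001,0,0,0,0],[0,0,-0.001,0,0,0,0],[0,0,0,0,0,0,0]]]'

```text
time: 17.05
tool_pos: [0.5517, -0.2599, 0.1261]
tool_rot: [-0.0, 1.0, -0.027, -0.0]
contact_force: [0.3, -1.1, -0.6]
gripper_width: 0.003
grasp_force: 0.0
```

Request:
play_rows --series '[[[0,0,-0.001,0,0,0,0],[0,0,-0.001,0,0,0,0],[0,0,0,0,0,0,0]]]'

```text
time: 17.35
tool_pos: [0.5517, -0.2599, 0.1242]
tool_rot: [-0.0, 1.0, -0.027, -0.0]
contact_force: [-0.5, -0.7, -0.5]
gripper_width: -0.0
grasp_force: 0.0
```

Request:
play_rows --series '[[[0,0,-0.001,0,0,0,0],[0,0,0,0,0,0,0]]]'

```text
time: 17.55
tool_pos: [0.5517, -0.2599, 0.1232]
tool_rot: [-0.0, 1.0, -0.027, -0.0]
contact_force: [0.5, 0.8, -0.7]
gripper_width: -0.001
grasp_force: 0.0
```

Request:
play_rows --series '[[[0,0,-0.001,0,0,0,0],[0,0,0,0,0,0,0]]]'

```text
time: 17.75
tool_pos: [0.5517, -0.2599, 0.1222]
tool_rot: [-0.0, 1.0, -0.027, -0.0]
contact_force: [-1.3, 0.6, 0.4]
gripper_width: 0.001
grasp_force: 0.0
```

Request:
play_rows --series '[[[0,0,-0.001,0,0,0,0],[0,0,0,0,0,0,0]]]'

```text
time: 17.95
tool_pos: [0.5517, -0.2599, 0.1212]
tool_rot: [-0.0, 1.0, -0.027, -0.0]
contact_force: [0.1, -0.1, -0.1]
gripper_width: 0.005
grasp_force: 0.0
```

Request:
play_rows --series '[[[0,0,-0.001,0,0,0,0],[0,0,0,0,0,0,0]]]'

```text
time: 18.15
tool_pos: [0.5517, -0.2599, 0.1202]
tool_rot: [-0.0, 1.0, -0.027, -0.0]
contact_force: [-0.7, -0.3, -0.0]
gripper_width: -0.004
grasp_force: 0.0
```

Request:
play_rows --series '[[[0,0,-0.001,0,0,0,0],[0,0,0,0,0,0,0]]]'

```text
time: 18.35
tool_pos: [0.5517, -0.2599, 0.1192]
tool_rot: [-0.0, 1.0, -0.027, -0.0]
contact_force: [-0.6, -0.7, -1.1]
gripper_width: 0.003
grasp_force: 0.0
```

Request:
play_rows --series '[[[0,0,-0.001,0,0,0,0],[0,0,0,0,0,0,0]]]'

```text
time: 18.55
tool_pos: [0.5517, -0.2599, 0.1182]
tool_rot: [-0.0, 1.0, -0.027, -0.0]
contact_force: [-0.6, -0.4, -0.0]
gripper_width: 0.0
grasp_force: 0.0
```

Request:
play_rows --series '[[[0,0,-0.001,0,0,0,0],[0,0,0,0,0,0,0]]]'

```text
time: 18.75
tool_pos: [0.5517, -0.2599, 0.1172]
tool_rot: [-0.0, 1.0, -0.027, -0.0]
contact_force: [-0.1, -0.4, 0.2]
gripper_width: 0.0
grasp_force: 0.0
```

```bash
python3 - <<'E'
from plant import manip
import cv2,pickle
import numpy as np
d={n:manip.grab_frame(n) for n in("wrist","top","side")};pickle.dump(d,open("f7.pkl","wb"))
a=d["wrist"]["frame"][:400,180:580];s=d["side"]["frame"][60:360,300:560]
t=d["top"]["frame"][150:330,350:490]
cv2.imwrite("pics/c7.png",np.hstack([a,np.vstack([cv2.resize(s,(260,200)),cv2.resize(t,(260,200))])]))
E
```

```text
(no output)
```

View pics/c7.png

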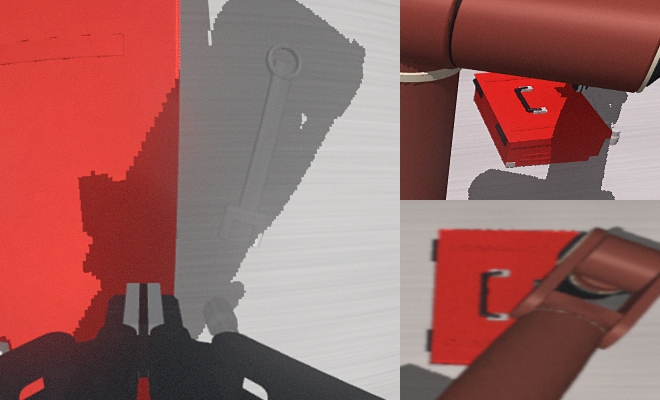

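The wrist view shows the fingertips at cols 125–162, inside the lid's front edge at col 177, with the lid lying down. The tip is over the right place, so I continue down.

Request:
play_rows --series '[[[0,0,-0.001,0,0,0,0],[0,0,0,0,0,0,0]]]'

```text
time: 19.1
tool_pos: [0.5517, -0.2599, 0.1162]
tool_rot: [-0.0, 1.0, -0.027, -0.0]
contact_force: [-1.1, 0.5, -0.0]
gripper_width: 0.001
grasp_force: 0.0
```

Request:
play_rows --series '[[[0,0,-0.001,0,0,0,0],[0,0,0,0,0,0,0]]]'

```text
time: 19.3
tool_pos: [0.5517, -0.2599, 0.1151]
tool_rot: [-0.0, 1.0, -0.027, -0.0]
contact_force: [0.6, -0.3, 0.3]
gripper_width: 0.0
grasp_force: 0.0
```

Request:
play_rows --series '[[[0,0,-0.001,0,0,0,0],[0,0,0,0,0,0,0]]]'

```text
time: 19.5
tool_pos: [0.5517, -0.2599, 0.1142]
tool_rot: [-0.0, 1.0, -0.027, -0.0]
contact_force: [-0.5, -0.3, 0.1]
gripper_width: -0.002
grasp_force: 0.0
```

Request:
play_rows --series '[[[0,0,-0.001,0,0,0,0],[0,0,0,0,0,0,0]]]'

```text
time: 19.7
tool_pos: [0.5517, -0.2599, 0.1132]
tool_rot: [-0.0, 1.0, -0.027, -0.0]
contact_force: [-0.4, -0.5, -0.5]
gripper_width: 0.004
grasp_force: 0.0
```

Request:
play_rows --series '[[[0,0,-0.001,0,0,0,0],[0,0,0,0,0,0,0]]]'

```text
time: 19.9
tool_pos: [0.5517, -0.2599, 0.1122]
tool_rot: [-0.0, 1.0, -0.027, -0.0]
contact_force: [0.5, -0.7, -0.2]
gripper_width: 0.001
grasp_force: 0.0
```

```bash
python3 - <<'E'
import pickle
from h import *
W=pickle.load(open("f7.pkl","rb"))["wrist"];W6=pickle.load(open("f6.pkl","rb"))["wrist"]
def fproj(f,X):
    p=np.array(f["R"])@X+f["t"];r=np.hypot(p[0],p[1]);a=np.arctan2(r,p[2]);K=f["mtx"]
    return np.array([K[0,2]+K[0,0]*a*p[0]/r,K[1,2]+K[1,1]*a*p[1]/r]).round(1)
for dz in(0,.01,.02):print("tip px",fproj(W,np.array([.5517,-.2599,.1172+dz])))
print("cam",(-np.array(W["R"]).T@W["t"]).round(3))
for z in(.11,.117,.125,.135):
    for uv in((355,270),(357.5,120)):
        c,e=fray(W,uv);print(z,(c+e*(z-c[2])/e[2]).round(4))
# lid front edge line: back-project f7 edge vs f6 edge px
c,e=fray(W6,(496,73));c2,e2=fray(W6,(476,300))
n1=np.cross(e,e2);a=fray(W,(355,270));b=fray(W,(357.5,120));n2=np.cross(a[1],b[1])
L=np.cross(n1,n2);A=np.array([n1,n2,[1,0,0]]);p=np.linalg.solve(A,[n1@c,n2@a[0],.552]);print("edge line point",p.round(4),(L/np.linalg.norm(L)).round(3))
im=W["frame"]
hs=cv2.cvtColor(im,cv2.COLOR_BGR2HSV)
print("col323 rows",[(r,im[r,323].tolist()) for r in range(270,420,6)])
print("row287",[(k,im[287,k].tolist()) for k in range(290,360,4)])
E
```

```text
tip px [323.6 275.7]
tip px [323.7 283.6]
tip px [323.7 292.4]
cam [ 0.623 -0.263  0.291]
0.11 [ 0.551  -0.2763  0.11  ]
0.11 [ 0.6276 -0.2802  0.11  ]
0.117 [ 0.5538 -0.2758  0.117 ]
0.117 [ 0.6274 -0.2796  0.117 ]
0.125 [ 0.557  -0.2753  0.125 ]
0.125 [ 0.6273 -0.2788  0.125 ]
0.135 [ 0.561  -0.2746  0.135 ]
0.135 [ 0.627  -0.2779  0.135 ]
edge line point [ 0.552  -0.275   0.1248] [-0.999  0.049 -0.024]
col323 rows [(270, [41, 42, 129]), (276, [35, 38, 124]), (282, [29, 33, 127]), (288, [37, 38, 56]), (294, [44, 40, 55]), (300, [54, 50, 62]), (306, [44, 42, 56]), (312, [44, 42, 52]), (318, [48, 41, 54]), (324, [49, 44, 55]), (330, [50, 38, 51]), (336, [42, 40, 51]), (342, [41, 41, 46]), (348, [43, 45, 50]), (354, [47, 46, 48]), (360, [41, 38, 45]), (366, [43, 47, 46]), (372, [50, 43, 49]), (378, [39, 41, 128]), (384, [33, 36, 123]), (390, [29, 24, 119]), (396, [38, 38, 125]), (402, [45, 42, 130]), (408, [35, 35, 38]), (414, [42, 38, 38])]
row287 [(290, [40, 45, 135]), (294, [35, 40, 133]), (298, [34, 38, 133]), (302, [42, 43, 133]), (306, [68, 69, 129]), (310, [117, 114, 121]), (314, [118, 118, 121]), (318, [122, 120, 122]), (322, [44, 43, 58]), (326, [44, 45, 56]), (330, [120, 117, 121]), (334, [118, 119, 118]), (338, [120, 121, 116]), (342, [37, 40, 125]), (346, [42, 44, 125]), (350, [35, 37, 121]), (354, [98, 97, 123]), (358, [121, 121, 125])]
```

Two wrist views put the lid edge at z = 0.125, as expected. The fingertip projects about 10–15 mm above the reported TCP, so contact should be near. I'll keep feeling down by force.

Request:
play_rows --series '[[[0,0,-0.001,0,0,0,0],[0,0,0,0,0,0,0]]]'

```text
time: 20.1
tool_pos: [0.5517, -0.2599, 0.1112]
tool_rot: [-0.0, 1.0, -0.027, -0.0]
contact_force: [0.7, -0.3, 0.4]
gripper_width: 0.004
grasp_force: 0.0
```

Request:
play_rows --series '[[[0,0,-0.001,0,0,0,0],[0,0,0,0,0,0,0]]]'

```text
time: 20.3
tool_pos: [0.5517, -0.2599, 0.1102]
tool_rot: [-0.0, 1.0, -0.027, -0.0]
contact_force: [-0.2, 0.3, 1.0]
gripper_width: -0.003
grasp_force: 0.0
```

Request:
play_rows --series '[[[0,0,-0.001,0,0,0,0],[0,0,0,0,0,0,0]]]'

```text
time: 20.5
tool_pos: [0.5517, -0.2599, 0.1092]
tool_rot: [-0.0, 1.0, -0.027, -0.0]
contact_force: [-0.0, -0.4, -1.2]
gripper_width: 0.001
grasp_force: 0.0
```

Request:
play_rows --series '[[[0,0,-0.001,0,0,0,0],[0,0,0,0,0,0,0]]]'

```text
time: 20.7
tool_pos: [0.5517, -0.2599, 0.1082]
tool_rot: [-0.0, 1.0, -0.027, -0.0]
contact_force: [-0.1, -0.7, -0.0]
gripper_width: -0.002
grasp_force: 0.0
```

```bash
python3 - <<'E'
import pickle
from h import *
from plant import manip
W=manip.grab_frame("wrist");im=W["frame"];s=manip.state();print(s["tool_pos"],s["contact_force"])
col=im[250:320,314];print("tip row",250+int(np.argmax(col[:,0].astype(int)>80)))
for k in(290,300,306,320,340,350,354,358,364):print(k,im[275,k].tolist(),end=" ")
def fproj(f,X):
    p=np.array(f["R"])@X+f["t"];r=np.hypot(p[0],p[1]);a=np.arctan2(r,p[2]);K=f["mtx"]
    return np.array([K[0,2]+K[0,0]*a*p[0]/r,K[1,2]+K[1,1]*a*p[1]/r]).round(1)
for x in(0,.011):
  for dz in(0,.005,.01,.015,.02):print(x,dz,fproj(W,s["tool_pos"]+[x,0,dz]))
c,e=fray(W,(355,270));c2,e2=fray(W,(357,200))
E
```

```text
[ 0.55174702 -0.25992921  0.10825355] [-0.47376619  0.39432116  0.66056092]
tip row 283
290 [33, 37, 135] 300 [35, 41, 131] 306 [44, 47, 133] 320 [46, 45, 134] 340 [43, 47, 129] 350 [38, 38, 125] 354 [38, 40, 127] 358 [127, 127, 127] 364 [121, 125, 125] 0 0 [323.7 275.7]
0 0.005 [323.7 279.5]
0 0.01 [323.7 283.6]
0 0.015 [323.7 287.9]
0 0.02 [323.8 292.4]
0.011 0 [322.5 255.1]
0.011 0.005 [322.5 258.6]
0.011 0.01 [322.5 262.2]
0.011 0.015 [322.5 266. ]
0.011 0.02 [322.5 270. ]
```

Request:
play_rows --series '[[[0,0,-0.001,0,0,0,0],[0,0,0,0,0,0,0]]]'

```text
time: 20.95
tool_pos: [0.5517, -0.2599, 0.1072]
tool_rot: [-0.0, 1.0, -0.027, -0.0]
contact_force: [0.2, 0.5, -0.8]
gripper_width: -0.002
grasp_force: 0.0
```

Request:
play_rows --series '[[[0,0,-0.001,0,0,0,0],[0,0,0,0,0,0,0]]]'

```text
time: 21.15
tool_pos: [0.5517, -0.2599, 0.1062]
tool_rot: [-0.0, 1.0, -0.027, -0.0]
contact_force: [0.7, 0.6, 0.4]
gripper_width: -0.002
grasp_force: 0.0
```

Request:
play_rows --series '[[[0,0,-0.001,0,0,0,0],[0,0,0,0,0,0,0]]]'

```text
time: 21.35
tool_pos: [0.5517, -0.2599, 0.1052]
tool_rot: [-0.0, 1.0, -0.027, -0.0]
contact_force: [-1.1, -0.8, -1.0]
gripper_width: 0.005
grasp_force: 0.0
```

Request:
play_rows --series '[[[0,0,-0.001,0,0,0,0],[0,0,0,0,0,0,0]]]'

```text
time: 21.55
tool_pos: [0.5517, -0.2599, 0.1042]
tool_rot: [-0.0, 1.0, -0.027, -0.0]
contact_force: [-0.2, -0.1, -0.5]
gripper_width: -0.002
grasp_force: 0.0
```

Request:
play_rows --series '[[[0,0,-0.001,0,0,0,0],[0,0,-0.001,0,0,0,0],[0,0,0,0,0,0,0]]]'

```text
time: 21.85
tool_pos: [0.5517, -0.2599, 0.1021]
tool_rot: [-0.0, 1.0, -0.027, -0.0]
contact_force: [-0.2, -0.1, 0.4]
gripper_width: 0.001
grasp_force: 0.0
```

Request:
play_rows --series '[[[0,0,-0.001,0,0,0,0],[0,0,-0.001,0,0,0,0],[0,0,0,0,0,0,0]]]'

```text
time: 22.15
tool_pos: [0.5517, -0.2599, 0.1001]
tool_rot: [-0.0, 1.0, -0.027, -0.0]
contact_force: [-0.0, 0.4, 0.5]
gripper_width: -0.0
grasp_force: 0.0
```

```bash
python3 - <<'E'
from h import *
from plant import manip
f=manip.grab_frame("side");im=f["frame"]
print(proj(f,[.552,-.26,.10]),proj(f,[.552,-.26,.125]),proj(f,[.552,-.26,.17]),manip.state()["contact_force"])
u=proj(f,[.552,-.26,.125]).round().astype(int);hs=cv2.cvtColor(im,cv2.COLOR_BGR2HSV)
for r in range(u[1]-26,u[1]+14,2):print(r,"".join("R" if h[1]>150 and h[2]>90 else("r" if h[1]>120 else("#" if h[2]<70 else("g" if h[2]<135 else "."))) for h in hs[r,u[0]-50:u[0]+40]))
print(u)
E
```

```text
[474.10185605 212.69555239] [476.23235133 203.11019028] [480.22690639 185.13819234] [-0.23211083 -0.49418844  0.0089228 ]
177 RRRRRRRRRRRRRRRRRRRRRRRRRRRRRRRrrrrrrrrrrrrrrrrrrrrrrrrrrrrrrrrrrrrrrrrrrrrrrrrrrrrrrrrrrr
179 RRRRRRRRRRRRRRRRRRRRRRRRRRRRRRRRRRR#r###rrrrrrrrrrrr#rrrrrrrrrrrrrrrrrrrrrrrrrrrrrrr#rrrrr
181 RRRRRRRRRRRRRRRRRRRRRRRRRRRRRRRRRRRRrr############rrrrrrrrrrr#rrrrrrrrrrrrrrrrrrrrrrrrrrrr
183 RRRRRRRRRRRRRRRRRRRRRRRRRRRRRRRRRRRRRR#r###################rrrrrrrrrrrrrrrrrrrrrrrrrrrrrrr
185 RRRRRRRRRRRRRRRRRRRRRRRRRRRRRRRRRRRRRRRr##########################rg#rrrrrrrrrrrrrrrrrrrrr
187 RRRRRRRRRRRRRRRRRRRRRRRRRRRRRRRRRRRRRRRRR#######################..............ggrrrrrrrrrr
189 .....rRRRRRRRRRRRRRRRRRRRRRRRRRRRRRRRRRRRRRrRr###########gg###g........................ggr
191 rr....RRRRRRRRRRRRRRRRRRRRRRRRRRRRRRRRrRRRRRRr######ggg##gg###ggggggg.....................
193 .....ggRRRRRRRRRRRRRRRRRRRRRRrrrrrRrrRrrrRRRr#######ggg##gg#r#ggggggggggggggggg...........
195 gggggggRRRRRRRRRRRRRRRRRRRRRRrRRRrRRRrRRrRRRr######ggg##gg###gggggggggggggggggggggggggg...
197 RRRRRRRRRRRRRRRRRRRRRRRR
[... 231 characters left out ...]
ggggggggggggggggggggggggg
203 RRRRRRRRRRRRRRRRRRRRRRRRRRRRRRRRRRRrRRRRRrrrRRRRggggg#gggggggggggggggggggggggggggggggggggg
205 RRRRRRRRRRRRRRRRRRRRRRRRRRRRRRRRRRRrRRRRRrrrrRrrrRrRRrRRRrrggggggggggggggggggggggggggggggg
207 RRRRRRRRRRRRRRRRRRRRRRRRRRRRRRRRRRRRrrrrrrrrRRrrRRRRRrRrRRRrgggggggggggggggggggggggggggggg
209 RRRRRRRRRRRRRRRRRRRRRRRRRRRRRRRRRRRRRRRRrRRRRRrrrRRrrRRrRrrRRggggggggggggggggggggggggggggg
211 RRRRRRRRRRRRRRRRRRRRRRRRRRRRRRRRRRRRRRRrrRRRrRRRrRRrRRRRRrrRRRgggggggggggggggggggggggggggg
213 #RRRRRRRRRRRRRRRRRRRRRRRRRRRRRRRRRRRRRRRRrRRRrrRRrRRrRRrrrRrRRrggggggggggggggggggggggggggg
215 #RRRRRRRRRRRRRRRRRRRRRRRRRRRRRRRRRRRRRRrrRRRRRRRrRrRRRRRrrrRRrRRgggggggggggggggggggggggggg
[476 203]
```

The side-view mask puts the fingertip at about (479,204), i.e. z ≈ 0.123, about to touch. Continuing.

Request:
play_rows --series '[[[0,0,-0.001,0,0,0,0],[0,0,-0.001,0,0,0,0],[0,0,0,0,0,0,0]]]'

```text
time: 22.5
tool_pos: [0.5517, -0.2599, 0.0981]
tool_rot: [-0.0, 1.0, -0.027, -0.0]
contact_force: [-0.2, -0.0, -1.2]
gripper_width: -0.003
grasp_force: 0.0
```

Request:
play_rows --series '[[[0,0,-0.001,0,0,0,0],[0,0,-0.001,0,0,0,0],[0,0,0,0,0,0,0]]]'

```text
time: 22.8
tool_pos: [0.5517, -0.2599, 0.0962]
tool_rot: [-0.0, 1.0, -0.027, -0.0]
contact_force: [0.3, 0.1, 0.1]
gripper_width: 0.004
grasp_force: 0.0
```

Request:
play_rows --series '[[[0,0,-0.001,0,0,0,0],[0,0,-0.001,0,0,0,0],[0,0,0,0,0,0,0]]]'

```text
time: 23.1
tool_pos: [0.5516, -0.2599, 0.0941]
tool_rot: [-0.0, 1.0, -0.027, -0.0]
contact_force: [-0.2, -0.7, 0.2]
gripper_width: -0.001
grasp_force: 0.0
```

```bash
cat > sv.py <<'E'
from h import *
from plant import manip
f=manip.grab_frame("side");im=f["frame"];print(manip.state()["tool_pos"],manip.state()["contact_force"])
hs=cv2.cvtColor(im,cv2.COLOR_BGR2HSV)
for r in range(192,222):print(r,"".join("R" if h[1]>120 else("#" if h[2]<70 else("g" if h[2]<135 else ".")) for h in hs[r,455:505]), *im[r,478])
E
python3 sv.py
```

```text
[ 0.55171783 -0.25993065  0.0942181 ] [-0.33101666 -0.67758243  0.30881458]
192 RRRRRRRRRRRRRRRRR###########gg###gggggggg......... 12 12 15
193 RRRRRRRRRRRRRRRR#######ggg#ggg###gggggggggggg..... 97 94 94
194 RRRRRRRRRRRRRRRR#######ggg##gg##gggggggggggggggggg 105 100 101
195 RRRRRRRRRRRRRRRR######ggg##gg###gggggggggggggggggg 99 97 98
196 RRRRRRRRRRRRRRRR######ggg##gg#R#gggggggggggggggggg 106 101 100
197 RRRRRRRRRRRRRRRR######ggg##gg###gggggggggggggggggg 101 99 102
198 RRRRRRRRRRRRRRR#######ggg#ggg###gggggggggggggggggg 103 98 99
199 RRRRRRRRRRRRRRR#######ggg#ggg##ggggggggggggggggggg 108 99 102
200 RRRRRRRRRRRRRRRR#####ggg##gg###ggggggggggggggggggg 106 104 103
201 RRRRRRRRRRRRRRRRR####ggg##gg#R#ggggggggggggggggggg 111 104 108
202 RRRRRRRRRRRRRRRRR####ggg#ggg##gggggggggggggggggggg 88 84 88
203 RRRRRRRRRRRRRRRRRR###ggg#ggg#ggggggggggggggggggggg 89 85 86
204 RRRRRRRRRRRRRRRRRR##ggg##ggRRRgggggggggggggggggggg 48 48 47
205 RRRRRRRRRRRRRRRRRRRgggg##ggRRRgggggggggggggggggggg 39 38 37
206 RRRRRRRRRRRRRRRRRRRgggg##ggRRRgggggggggggggggggggg 37 32 24
207 RRRRRRRRRRRRRRRRRRRRRRRRRRRRRRggggggggggggg
[... 209 characters left out ...]
211 RRRRRRRRRRRRRRRRRRRRRRRRRRRRRRRRRggggggggggggggggg 9 15 91
212 RRRRRRRRRRRRRRRRRRRRRRRRRRRRRRRRRRgggggggggggggggg 24 23 96
213 RRRRRRRRRRRRRRRRRRRRRRRRRRRRRRRRRRgggggggggggggggg 15 15 94
214 RRRRRRRRRRRRRRRRRRRRRRRRRRRRRRRRRRgggggggggggggggg 15 18 90
215 RRRRRRRRRRRRRRRRRRRRRRRRRRRRRRRRRRRggggggggggggggg 9 12 95
216 RRRRRRRRRRRRRRRRRRRRRRRRRRRRRRRRRRRggggggggggggggg 16 14 92
217 RRRRRRRRRRRRRRRRRRRRRRRRRRRRRRRRRRRRgggggggggggggg 22 27 94
218 RRRRRRRRRRRRRRRRRRRRRRRRRRRRRRRRRRRRRggggggggggggg 19 22 94
219 RRRRRRRRRRRRRRRRRRRRRRRRRRRRRRRRRRRRRggggggggggggg 18 19 92
220 RRRRRRRRRRRRRRRRRRRRRRRRRRRRRRRRRRRRRggggggggggggg 7 13 92
221 RRRRRRRRRRRRRRRRRRRRRRRRRRRRRRRRRRRRRRgg#ggggggggg 22 27 98
```

Allowing for the pad's half width, both views agree that the tip is about 33 mm above the reported TCP, so it is now at z ≈ 0.127. The surface is about 3 mm below.

Request:
play_rows --series '[[[0,0,-0.001,0,0,0,0],[0,0,-0.001,0,0,0,0],[0,0,0,0,0,0,0]]]'

```text
time: 23.45
tool_pos: [0.5519, -0.2601, 0.0928]
tool_rot: [0.0, 1.0, -0.027, 0.0]
contact_force: [-1.8, 0.4, 2.7]
gripper_width: 0.0
grasp_force: 1.2
```

Request:
play_rows --series '[[[0,0,-0.001,0,0,0,0],[0,0,-0.001,0,0,0,0],[0,0,0,0,0,0,0]]]'

```text
time: 23.75
tool_pos: [0.552, -0.2602, 0.0923]
tool_rot: [0.0, 1.0, -0.027, 0.0]
contact_force: [-4.7, 1.6, 9.3]
gripper_width: -0.001
grasp_force: 4.5
```

Request:
play_rows --series '[[[0,0,-0.001,0,0,0,0],[0,0,0,0,0,0,0]]]'

```text
time: 23.95
tool_pos: [0.552, -0.2603, 0.0914]
tool_rot: [0.0, 1.0, -0.027, 0.0]
contact_force: [-3.8, 1.2, 9.3]
gripper_width: 0.002
grasp_force: 4.7
```

Request:
play_rows --series '[[[0,0,-0.001,0,0,0,0],[0,0,0,0,0,0,0]]]'

```text
time: 24.15
tool_pos: [0.552, -0.2604, 0.0905]
tool_rot: [0.0, 1.0, -0.027, 0.0]
contact_force: [-3.8, 1.9, 9.7]
gripper_width: 0.004
grasp_force: 4.9
```

Contact, with the force climbing to about 9.5 N. I press on in small steps.

Request:
play_rows --series '[[[0,0,-0.001,0,0,0,0],[0,0,0,0,0,0,0]]]'

```text
time: 24.35
tool_pos: [0.552, -0.2605, 0.0896]
tool_rot: [0.001, 1.0, -0.027, 0.0]
contact_force: [-6.0, 2.2, 10.2]
gripper_width: 0.002
grasp_force: 5.1
```

Request:
play_rows --series '[[[0,0,-0.001,0,0,0,0],[0,0,0,0,0,0,0]]]'

```text
time: 24.55
tool_pos: [0.552, -0.2606, 0.0889]
tool_rot: [0.001, 1.0, -0.027, 0.0]
contact_force: [-5.5, 2.4, 11.0]
gripper_width: 0.0
grasp_force: 5.6
```

Request:
play_rows --series '[[[0,0,-0.001,0,0,0,0],[0,0,0,0,0,0,0]]]'

```text
time: 24.75
tool_pos: [0.5519, -0.2606, 0.088]
tool_rot: [0.001, 1.0, -0.027, 0.0]
contact_force: [-5.5, 1.9, 11.0]
gripper_width: -0.002
grasp_force: 6.0
```

Request:
play_rows --series '[[[0,0,-0.001,0,0,0,0],[0,0,0,0,0,0,0]]]'

```text
time: 24.95
tool_pos: [0.552, -0.2607, 0.0872]
tool_rot: [0.001, 1.0, -0.027, 0.0]
contact_force: [-6.5, 2.4, 11.6]
gripper_width: 0.001
grasp_force: 6.2
```

Request:
play_rows --series '[[[0,0,-0.001,0,0,0,0],[0,0,0,0,0,0,0]]]'

```text
time: 25.15
tool_pos: [0.552, -0.2607, 0.0863]
tool_rot: [0.001, 1.0, -0.027, 0.0]
contact_force: [-6.4, 2.4, 12.5]
gripper_width: -0.004
grasp_force: 6.4
```

Request:
play_rows --series '[[[0,0,-0.001,0,0,0,0],[0,0,0,0,0,0,0]]]'

```text
time: 25.35
tool_pos: [0.552, -0.2608, 0.0857]
tool_rot: [0.001, 1.0, -0.027, -0.0]
contact_force: [-7.6, 2.5, 13.4]
gripper_width: 0.001
grasp_force: 7.2
```

Request:
play_rows --series '[[[0,0,-0.001,0,0,0,0],[0,0,0,0,0,0,0]]]'

```text
time: 25.55
tool_pos: [0.552, -0.2609, 0.0843]
tool_rot: [0.001, 1.0, -0.027, 0.0]
contact_force: [-6.3, 2.0, 11.9]
gripper_width: 0.002
grasp_force: 5.9
```

The force has started to drop, so the catch is giving.

Request:
play_rows --series '[[[0,0,-0.001,0,0,0,0],[0,0,0,0,0,0,0]]]'

```text
time: 25.75
tool_pos: [0.552, -0.2609, 0.0821]
tool_rot: [0.001, 1.0, -0.027, 0.0]
contact_force: [-3.5, 0.4, 6.8]
gripper_width: -0.001
grasp_force: 3.7
```

Request:
play_rows --series '[[[0,0,-0.001,0,0,0,0],[0,0,0,0,0,0,0]]]'

```text
time: 25.95
tool_pos: [0.552, -0.261, 0.082]
tool_rot: [0.001, 1.0, -0.027, 0.0]
contact_force: [-5.3, 1.0, 10.5]
gripper_width: -0.003
grasp_force: 5.7
```

Request:
play_rows --series '[[[0,0,-0.0005,0,0,0,0],[0,0,0,0,0,0,0]]]'

```text
time: 26.15
tool_pos: [0.552, -0.261, 0.082]
tool_rot: [0.001, 1.0, -0.027, 0.0]
contact_force: [-5.9, 0.6, 13.5]
gripper_width: 0.004
grasp_force: 6.7
```

The force dropped to 6.8 N, then climbed to 13.5 N with z steady at 0.082: the lid is against its stop. Withdrawing.

Request:
play_rows --series '[[[0,0,0.005,0,0,0,0],[0,0,0.02,0,0,0,0],[0,0,0.03,0,0,0,0],[0,0,0.03,0,0,0,0],[0,0,0.03,0,0,0,0],[0,0,0.03,0,0,0,0],[0,0,0,0,0,0,0],[0,0,0,0,0,0,0]]]'

```text
time: 26.95
tool_pos: [0.5521, -0.2601, 0.2242]
tool_rot: [0.0, 1.0, -0.027, 0.001]
contact_force: [0.0, -0.6, -0.3]
gripper_width: -0.001
grasp_force: 0.0
```

```bash
python3 - <<'E'
from h import *
from plant import manip
import pickle
W=manip.grab_frame("wrist");T=manip.grab_frame("top");s=manip.state();print(s["tool_pos"],s["contact_force"])
# lid front edge: last saturated-red column along rows, vs grey bench
hs=cv2.cvtColor(W["frame"],cv2.COLOR_BGR2HSV);pts=[]
for r in(110,150,190,230):
    k=np.where((hs[r,330:480,1]>170))[0]
    if len(k):
        u=(330+k.max()+.5,r);c,e=fray(W,u);print(u,[(c+e*(z-c[2])/e[2]).round(4).tolist() for z in(.113,.125)])
hs=cv2.cvtColor(T["frame"],cv2.COLOR_BGR2HSV);m=hs[...,1]>150
for r in(185,190,290):
    k=np.where(m[r,355:470])[0];print(r,355+k.min(),355+k.max(),onplane(T,(355.5+k.max(),r),.113).round(4))
E
```

```text
[ 0.55102913 -0.25946149  0.22175584] [-0.17824381  0.17969661 -0.77428312]
(np.float64(336.5), 110) [[0.6389, -0.2746, 0.113], [0.6383, -0.2742, 0.125]]
(np.float64(343.5), 150) [[0.608, -0.2784, 0.113], [0.6086, -0.2778, 0.125]]
(np.float64(341.5), 190) [[0.577, -0.2755, 0.113], [0.579, -0.275, 0.125]]
(np.float64(337.5), 230) [[0.545, -0.271, 0.113], [0.5483, -0.2707, 0.125]]
185 371 445 [ 0.6891 -0.2874  0.113 ]
190 370 444 [ 0.6759 -0.2842  0.113 ]
290 367 394 [ 0.4219 -0.1474  0.113 ]
```

```bash
python3 -c "
from plant import manip
print(manip.job_done())"
```

```text
the job is handed in; nothing more can be done
None
```

The lid came down onto its catch by itself and was then pressed home: the force peaked at about 16 N, dropped as the catch snapped, and climbed again at the stop. The hand finished clear and the job is handed in; no verdict came back, the cameras show the box about where it was, and I did not measure the bystanders afterwards.

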